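# Turn the bow of the ball's dish out of the inspection light

### The job

The cleaned stone ball in the bow-handled dish is to be looked over by the inspection lamp, but a leg of the bow stands in its light: take the dish by the wooden grip of its bow, lift it level into the beam, with the ball right in front of the lens at its height and about as far off as it stands now, then in the air turn it a quarter turn, either way, so that the bow stands square across the beam. Keep the ball untouched and resting in the middle of the dish all the way, and leave the lamp and everything else on the cart alone. Finish while holding the dish there, level and still.

Things in the scene. Friction and masses are not known exactly. Their poses are not given: they have to be found in the camera images.
- dish: Loose, about 0.22 kg: shallow round aluminium dish, 149 mm over the rim, rim 27 mm high, cork-lined hollow rising 4 then 14 degrees from a 16 mm flat middle. A stiff steel bow (no swing) arches over it: legs outside the rim at its +x and -x, wooden grip at the top. Origin: centre of underside; x from leg to leg, z up. It starts before the lamp, x within 9 degrees of the beam's direction.
- dish_grip (a point): Centre of the dish's wooden grip, 105 mm above the dish's underside and right over its middle. The grip is a bar 64 mm long along dish x, 16 mm wide, 18 mm high; below it the way is free down to the ball (62 mm from its underside to the ball's top). Take it from above, the fingers closing across its 16 mm. Axes as the dish.
- dish_well (a point): Middle of the dish's hollow, 4 mm above its underside, where the ball should stay. Axes as the dish.
- ball_center (a point): Centre of the loose polished stone ball, 32 mm in diameter, resting in the dish's hollow; its centre is 20 mm above the dish's underside and 85 mm below dish_grip.
- ball: The same ball as a body, 46 g; rolls easily: a tilt of a few degrees or a quick start or stop sets it off. Its origin lies on its surface and turns with it: use ball_center for its place.
- lamp: The inspection lamp, fixed: battery LED flood light on a tubular stand, 172 mm wide, 247 mm high at its carrying handle. Origin on the cart under the head; the lamp shines level along its own -x, z is up.
- lamp_lens (a point): Centre of the lamp's flat lens (118 mm wide, 86 mm high), 185 mm above the cart, on the lamp's front face. Axes as the lamp: the beam runs along -x from here, so a ball in the middle of the beam has y = 0, z = 0 and x negative in this frame.
- bin: Bystander, fixed: tilting offcut bin of cast aluminium, foot 160 x 230 mm with two cheeks that carry a tub 225 mm long, top about 135 mm high (up to 190 mm when tipped). Origin: centre of the underside; pivot axis along y. Leave alone.
- bin_tub (a joint): How far the bin's tub is tipped, rad: 0 level, positive towards the bin's +x. Stiff, stays put.
- stick: Bystander, loose: pine moulding stick 300 x 34 x 24 mm, lying along its x. Leave alone.
- clamp: Bystander, loose: chrome spring clamp lying on its side, about 125 x 70 x 24 mm. Leave alone.
- cutter: Bystander, loose: glass cutter, bakelite handle 17 mm thick, 151 mm long overall. Leave alone.
Not all that is in view belongs to the job. Leave any yellow look-alike of the lamp alone. Leave any purple look-alike of the dish alone.

How it is judged:
By the outcome, as a careful person would: the job done as asked, in the order asked, and still so for the second after the job is handed in, while the arm keeps its last pose, push and grip.
It also fails if it takes over 42 s, if anything falls off the work surface, if the arm or the gripper's body presses on something with over 40 N, if the wrist force passes 120 N, or if a joint passes its speed limit or range.

### The arm

A 7-joint arm with a two-finger parallel gripper is mounted at the origin on the work surface. World frame = base frame: x ahead of the robot, y to its left, z up, the work surface at z = 0. Lengths are in m, angles in rad, forces in N, time in s.
With the tool pointing down it reaches from about 0.4 to 0.875 m from the base axis. Payload 19.3 kg.
Tool frame: the origin (TCP) lies on the centre line of the jaws, within the pads' length; the fingertips stand 14 mm ahead of it and the grasp point (between the pads) lies 5 mm behind it (bot.tip_extent is the distance from the TCP to the fingertips, in m); z points along the fingers, y is the line along which they close (so a half turn about z gives the same grasp; the last joint's range is limited). The gripper opens to 85 mm and grips with 20 to 120 N. Pads are 22 mm wide; open, the fingers measure 114 mm over their backs; the gripper's body (76 mm by 85 mm) begins 54 mm behind the grasp point. The pads swing forward as they close: fully open they stand 13 mm farther back than shut.
Start: joints at [-1.33, 0.521, -0.036, 1.599, 0.021, 1.021, -0.113], TCP at [0.191, 0.595, 0.245] pointing down, gripper open.
Joint ranges: [-2.91, 2.91], [-0.3, 2.13], [-1.5, 1.42], [0.17, 2.43], [-1.26, 4.41], [0.16, 1.93], [-2.52, 2.52]. Speed limits (rad/s): [1.89, 1.89, 2.39, 2.39, 3.01, 3.01, 3.01].

### API

Orientations are given as [roll, pitch, yaw] about the fixed x, y, z axes, in that order (R = Rz(yaw) Ry(pitch) Rx(roll)).
In Python, from workcell import monitor, grab_frame, camera_model, bot gives the robot as it stands.
- The arm moves only by the tool move_arm, never from a script. Its argument "moves" is a list of rows, each a list of 4 numbers: the shift along the world's x, y, z in mm, then the turn about the world's z in rad. A call has 1 to 12 rows; each row is the pose to reach, as a shift and turn from the pose commanded when the call began; what a row does not reach only later rows make up. A row lasts 1/8 s, in which the tool goes at most 62.5 mm and 10.7 degrees, less where a joint would pass 70% of its speed; a pose out of reach is approached as far as the arm can. A call with a gripper value outside its range is refused whole. "gripper" is the opening, from 0 (shut) to 1 (fully open), set as the call begins (left out, the last holds). The fingers move at their own pace and stop on an object; "newtons" is the grip in N (left out, the last holds). Time passes only in rows, so rows that repeat a pose let the fingers close. It gives the time, the measured TCP pose, the force, the opening and the grip force at its end, in the units of the state.
- monitor.observe(): the state, without advancing time (a new reading comes with each control period).
- grab_frame(name): name is "scene" or "side" or "wrist"; returns the picture (420x560x3 uint8, blue, green, red); there is no depth.
- camera_model(name): a dict with "vfov" (degrees; the focal length in pixels is half the picture's height over the tangent of half this angle, whatever the lens; pixels are square), "cx", "cy" (the principal point, pixels), "R" (3x3) and "t" (3): a world point X has camera coordinates R X + t; the wrist camera has in their place "T_tool_cam" (4x4, takes a point from camera to tool coordinates, whose origin is the TCP and whose axes are the flange's). Camera axes: x right, y down, z forward; pixel columns grow to the right and rows downward; lengths in m; the calibration is good to about 2 mm. The wrist camera is an equidistant fisheye: a pixel r from the principal point sees the ray r / f radians off the axis. A picture is of the moment at which its call begins: read the wrist's pose just before it. camera_model takes no time and is no camera call.
- bot.job_done(): hands the job in; it is judged then, once.
The state is a dict: "clock": time; "qpos": joint angles; "qd": joint speeds; "joint_efforts": joint torques, N m; "position": TCP position; "tool_rot": TCP orientation; "force": force on the tool from outside, world axes, zero at the start; "moment": the same for the moment, N m; "grip_width": finger opening in m; "finger_force": force on a finger pad.
Only numpy, scipy, OpenCV 4.12 (cv2) and the standard library are available. Lean on these libraries where they do the work, as an engineer would, in place of code of your own. Each camera call takes 0.05 s, during which the arm holds its last target. There are 200 camera calls.

## Working session

There is one attempt and no reset: what is moved stays moved. The work goes in short steps, Python scripts to look and compute and a tool call to move; the robot and the scene stay as the last step left them, time stands still between calls to the robot, and variables do not carry over. Pictures are saved under pics/ and viewed, at most 10 in all, crops included, and the job is handed in when it is done.

Besides the shell and the picture viewer there is one more tool, called after "Emit:" as name(argument=value, ...) on one line, values as JSON. move_arm: Moves the arm, as the interface text tells. Its arguments: {"type":"object","properties":{"moves":{"type":"array","items":{"type":"array","items":{"type":"number"}}},"gripper":{"type":"number"},"newtons":{"type":"number"}},"required":["moves"]}

```bash
mkdir -p pics; python3 - <<'E'
from workcell import monitor, grab_frame, camera_model, bot
import cv2, numpy as np
s=monitor.observe(); print({k:np.round(s[k],3).tolist() for k in('clock','position','tool_rot','grip_width','force')})
for n in('scene','side','wrist'):
    cv2.imwrite(f'pics/{n}0.png',grab_frame(n)); print(n,camera_model(n))
a=cv2.imread('pics/scene0.png');b=cv2.imread('pics/side0.png')
E
```

```text
{'clock': 0.0, 'position': [0.191, 0.595, 0.245], 'tool_rot': [-3.14, 0.0, 2.831], 'grip_width': 0.086, 'force': [-0.212, 0.055, 0.057]}
scene {'vfov': 48.94912561327534, 'cx': 280.5873509389928, 'cy': 207.22228506307414, 'R': array([[-0.07564168,  0.99705523, -0.01261779],
       [ 0.7330474 ,  0.04702561, -0.67855   ],
       [-0.67595847, -0.0605761 , -0.73444584]]), 't': array([ 0.03172234, -0.35180452,  1.63101646])}
side {'vfov': 44.515326848064554, 'cx': 285.5135697007553, 'cy': 210.59318401409087, 'R': array([[ 0.99494246, -0.10034036, -0.00461638],
       [-0.05260673, -0.48137808, -0.87493296],
       [ 0.08556887,  0.8707508 , -0.48422207]]), 't': array([-0.61023676,  0.16313826,  1.50086248])}
wrist {'vfov': 65.70646984690485, 'cx': 280.5573652386153, 'cy': 208.156036658186, 'T_tool_cam': array([[-7.71771775e-05, -9.52664745e-01, -3.04022824e-01,
         7.76908139e-02],
       [ 9.99999938e-01,  3.11348439e-05, -3.51415198e-04,
         5.75285478e-04],
       [ 3.44246573e-04, -3.04022832e-01,  9.52664684e-01,
        -1.28491615e-01],
       [ 0.00000000e+00,  0.00000000e+00,  0.00000000e+00,
         1.00000000e+00]])}
```

View pics/scene0.png

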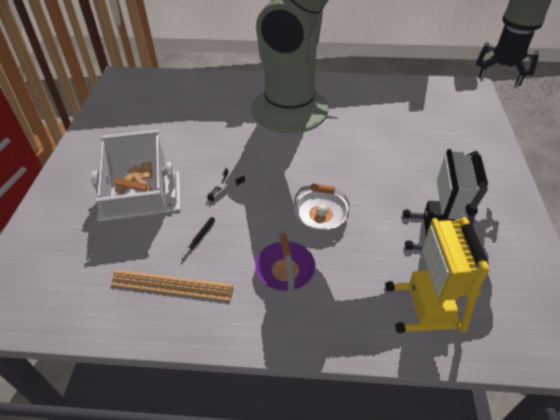

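View pics/side0.png

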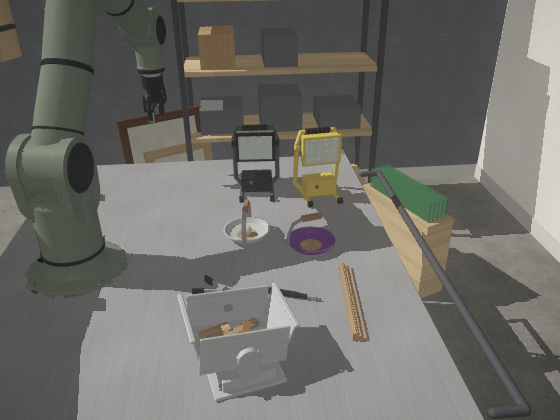

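View pics/wrist0.png

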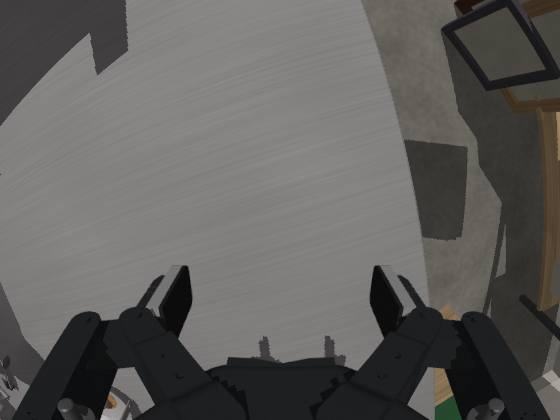

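The scene view shows the white dish at (322,207) with its grip at (322,188) and the dark lamp at (460,190). In the side view they are at (246,231), (246,205) and (256,148). The wrist camera sees none of them usefully yet. I'll zoom in to get exact pixels.

```bash
cat > h.py <<'E'
import numpy as np, cv2
from workcell import monitor, grab_frame, camera_model, bot
from scipy.spatial.transform import Rotation as Ro
def cam(n,pos=None,rot=None):
    return camera_model(n)
def ray(n,uv):
    c=camera_model(n); f=210/np.tan(np.radians(c['vfov']/2))
    d=np.array([(uv[0]-c['cx'])/f,(uv[1]-c['cy'])/f,1]); R=c['R']
    d=R.T@d; return -R.T@c['t'], d/np.linalg.norm(d)
def wray(uv,s):
    c=camera_model('wrist'); f=210/np.tan(np.radians(c['vfov']/2))
    v=np.array([uv[0]-c['cx'],uv[1]-c['cy']]); r=np.hypot(*v); a=r/f
    d=np.append(v/r*np.sin(a),np.cos(a)); T=c['T_tool_cam']
    R=Ro.from_euler('xyz',s['tool_rot']).as_matrix()
    return R@T[:3,3]+s['position'], R@T[:3,:3]@d
def plane(r,z): o,d=r; return o+d*(z-o[2])/d[2]
def tri(*rs):
    A=sum(np.eye(3)-np.outer(d,d) for o,d in rs); b=sum((np.eye(3)-np.outer(d,d))@o for o,d in rs)
    X=np.linalg.solve(A,b); return X,[1000*np.linalg.norm(np.cross(X-o,d)) for o,d in rs]
def proj(n,X):
    c=camera_model(n); f=210/np.tan(np.radians(c['vfov']/2)); p=c['R']@X+c['t']
    return np.array([c['cx']+f*p[0]/p[2],c['cy']+f*p[1]/p[2]])
E
python3 - <<'E'
import cv2,numpy as np
a=cv2.imread('pics/scene0.png');b=cv2.imread('pics/side0.png')
def crop(im,x,y,w,h,k):
    c=cv2.resize(im[y:y+h,x:x+w],None,fx=k,fy=k,interpolation=cv2.INTER_CUBIC)
    for i in range(0,w,10): cv2.putText(c,str(x+i),(i*k,8),0,.3,(0,255,255)); cv2.line(c,(i*k,0),(i*k,h*k),(0,255,255) if 0 else (90,160,90),1) 
    for i in range(0,h,10): cv2.putText(c,str(y+i),(0,i*k+8),0,.3,(0,255,255)); cv2.line(c,(0,i*k),(w*k,i*k),(90,160,90),1)
    return c
t=np.hstack([crop(a,285,175,80,60,5),crop(b,210,190,80,60,5)])
u=np.hstack([crop(a,400,145,100,75,4),crop(b,220,125,100,75,4)])
cv2.imwrite('pics/m1.png',np.vstack([t,u]))
E
```

```text
(no output)
```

View pics/m1.png

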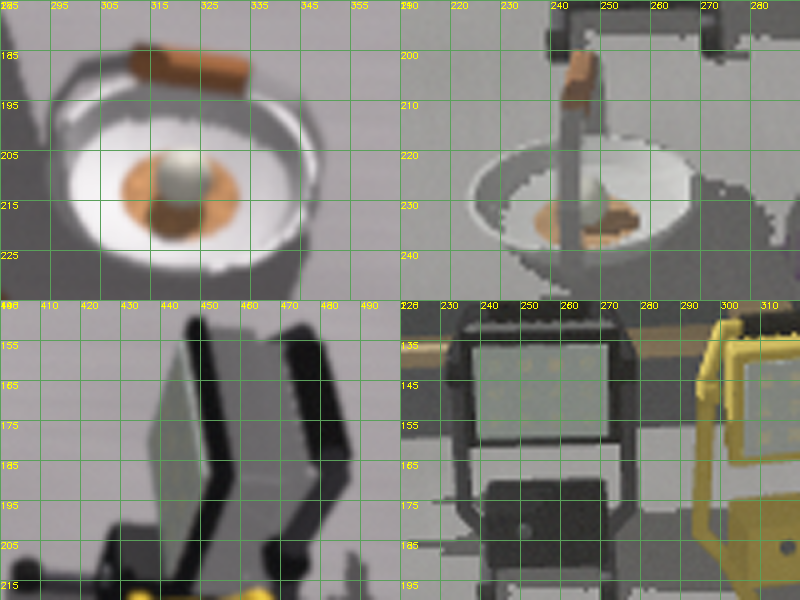

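The montage gives these pixels:

| Point | Scene | Side |
|---|---|---|
| Grip centre | (322.5, 188.5) | (245.7, 206) |
| Ball | (322, 210) | about (248, 229.5) |
| Lens centre | (444.5, 184) | (255.4, 147.9) |

```bash
python3 - <<'E'
from h import *
np.set_printoptions(precision=4,suppress=True)
def two(n,a,b): print(n,*tri(ray('scene',a),ray('side',b)))
two('grip',(322.5,188.5),(245.7,206)); print(plane(ray('scene',(322.5,188.5)),.105),plane(ray('side',(245.7,206)),.105))
two('ball',(322,210),(248,229.5)); print(plane(ray('scene',(322,210)),.02))
two('lens',(444.5,184),(255.4,147.9)); print(plane(ray('scene',(444.5,184)),.185),plane(ray('side',(255.4,147.9)),.185))
# scene top,left,right,bottom ; side TL,TR,BL,BR  (side image x = world x)
S=[(446.5,153.5),(437.2,180),(452.7,187),(441.5,215)]; D=[(238.75,136.3),(238.75,159.5),(272,136.3),(272,159.5)]
for s,d in zip(S,D): two('corner',s,d)
for s,d,z in zip(S,D,(.228,.142)*2): print(plane(ray('scene',s),z),plane(ray('side',d),z))
# grip mask in scene
a=cv2.imread('pics/scene0.png'); h=cv2.cvtColor(a,cv2.COLOR_BGR2HSV)
m=cv2.inRange(h,(4,90,40),(20,255,255)); m[200:]=0; m[:,:300]=0;m[:,345:]=0;m[:175]=0
r=cv2.minAreaRect(cv2.findNonZero(m)); print(r)
p=cv2.boxPoints(r); print(p)
p=p[np.argsort(p[:,0])]; e=[p[:2].mean(0),p[2:].mean(0)]
g=[plane(ray('scene',x),.107) for x in e]; print(g,(g[0]+g[1])/2,np.arctan2(*(g[1]-g[0])[1::-1]))
E
```

```text
grip [0.5023 0.1181 0.1064] [np.float64(1.4079759274320305), np.float64(1.4079759274318886)]
[0.5028 0.1176 0.105 ] [0.5014 0.123  0.105 ]
ball [0.5044 0.1203 0.0219] [np.float64(1.176809367799434), np.float64(1.1768093677994078)]
[0.5011 0.1208 0.02  ]
lens [0.5482 0.4045 0.1837] [np.float64(0.1452853126622317), np.float64(0.14528531266226571)]
[0.5498 0.4039 0.185 ] [0.5481 0.4016 0.185 ]
corner [0.4914 0.4069 0.2293] [np.float64(0.7397684475430639), np.float64(0.7397684475432523)]
corner [0.4881 0.4069 0.1405] [np.float64(1.013079237194267), np.float64(1.0130792371943498)]
corner [0.6061 0.4014 0.2277] [np.float64(2.174432823293283), np.float64(2.174432823293401)]
corner [0.6063 0.3995 0.1381] [np.float64(0.852551554045268), np.float64(0.852551554045181)]
[0.4887 0.408  0.228 ] [0.4918 0.4087 0.228 ]
[0.4912 0.4056 0.142 ] [0.4875 0.4054 0.142 ]
[0.6035 0.4027 0.228 ] [0.607  0.3956 0.228 ]
[0.6109 0.3975 0.142 ] [0.6052 0.3923 0.142 ]
((322.3999938964844, 188.20001220703125), (23.193105697631836, 6.788225173950195), 8.130102157592773)
[[310.44 189.92]
 [311.4  183.2 ]
 [334.36 186.48]
 [333.4  193.2 ]]
[array([0.4995, 0.0872, 0.107 ]), array([0.5078, 0.1471, 0.107 ])] [0.5037 0.1172 0.107 ] 1.4321436023411689
```

Emit:
move_arm(moves=[[20,-20,40,-0.1],[45,-50,80,-0.22],[75,-85,120,-0.36],[105,-120,155,-0.5],[135,-155,185,-0.65],[165,-190,205,-0.8],[195,-230,205,-0.95],[225,-270,205,-1.1],[255,-305,205,-1.22],[280,-335,205,-1.32],[300,-360,205,-1.38],[309,-370,205,-1.4]], gripper=1)

```text
clock: 1.65
position: [0.5009, 0.2236, 0.4502]
tool_rot: [-3.142, 0.0, 1.428]
force: [0.7, 1.0, -0.4]
grip_width: 0.0854
finger_force: 0.0
```

Emit:
move_arm(moves=[[0,0,0,0],[0,0,0,0]])

```text
clock: 1.9
position: [0.4995, 0.2262, 0.4502]
tool_rot: [-3.141, -0.0, 1.433]
force: [-0.5, -0.2, -0.2]
grip_width: 0.085
finger_force: 0.0
```

```bash
python3 - <<'E'
from h import *
s=monitor.observe(); print(s['clock'],np.round(s['position'],4),np.round(s['tool_rot'],4),np.round(s['qpos'],3))
np.save('s1.npy',s,allow_pickle=True)
a=grab_frame('wrist'); cv2.imwrite('pics/w1.png',a)
E
```

```text
1.9 [0.4995 0.2262 0.4502] [-3.1411e+00 -2.0000e-04  1.4331e+00] [-0.861  0.262  0.433  1.505 -0.111  1.399 -0.56 ]
```

View pics/w1.png

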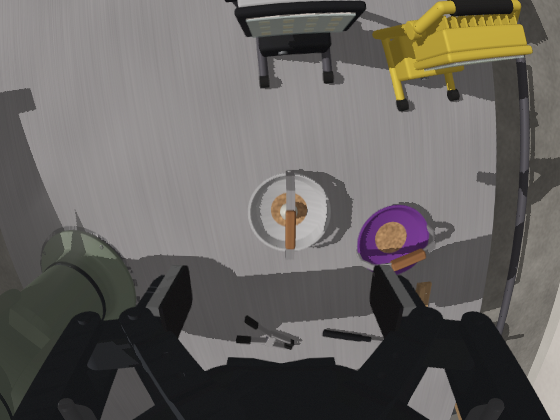

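The wrist view shows the dish at (289,212) with its grip from (291,205) to (290,250). The lamp's front is at the top, x 240–362 and y 5–50. I'll zoom in on both.

```bash
python3 - <<'E'
import cv2,numpy as np
a=cv2.imread('pics/w1.png')
def crop(im,x,y,w,h,k):
    c=cv2.resize(im[y:y+h,x:x+w],None,fx=k,fy=k,interpolation=cv2.INTER_CUBIC)
    for i in range(0,w,10): cv2.putText(c,str(x+i),(i*k,8),0,.3,(0,0,255)); cv2.line(c,(i*k,0),(i*k,h*k),(90,160,90),1) 
    for i in range(0,h,10): cv2.putText(c,str(y+i),(0,i*k+8),0,.3,(0,0,255)); cv2.line(c,(0,i*k),(w*k,i*k),(90,160,90),1)
    return c
t=crop(a,225,0,160,60,5); u=crop(a,235,160,160,60,5)
u=np.hstack([crop(a,245,165,100,100,3),crop(a,245,165,166,100,3)])[:,:800]
cv2.imwrite('pics/m2.png',np.vstack([t,u[:, :800]]))
E
```

```text
Traceback (most recent call last):
ValueError: all the input array dimensions except for the concatenation axis must match exactly, but along dimension 1, the array at index 0 has size 800 and the array at index 1 has size 798
```

```bash
python3 - <<'E'
import cv2,numpy as np
a=cv2.imread('pics/w1.png')
def crop(im,x,y,w,h,k):
    c=cv2.resize(im[y:y+h,x:x+w],None,fx=k,fy=k,interpolation=cv2.INTER_CUBIC)
    for i in range(0,w,10): cv2.putText(c,str(x+i),(i*k,8),0,.3,(0,0,255)); cv2.line(c,(i*k,0),(i*k,5),(0,0,255),1) 
    for i in range(0,h,10): cv2.putText(c,str(y+i),(0,i*k+8),0,.3,(0,0,255)); cv2.line(c,(0,i*k),(5,i*k),(0,0,255),1)
    return c
t=crop(a,225,0,160,50,5); u=crop(a,235,165,160,70,5)
u=crop(a,235,168,160,98,5)[:350]
t=crop(a,225,0,160,50,5)
cv2.imwrite('pics/m2.png',np.vstack([t,crop(a,245,170,200,87,4)]))
E
```

```text
(no output)
```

View pics/m2.png

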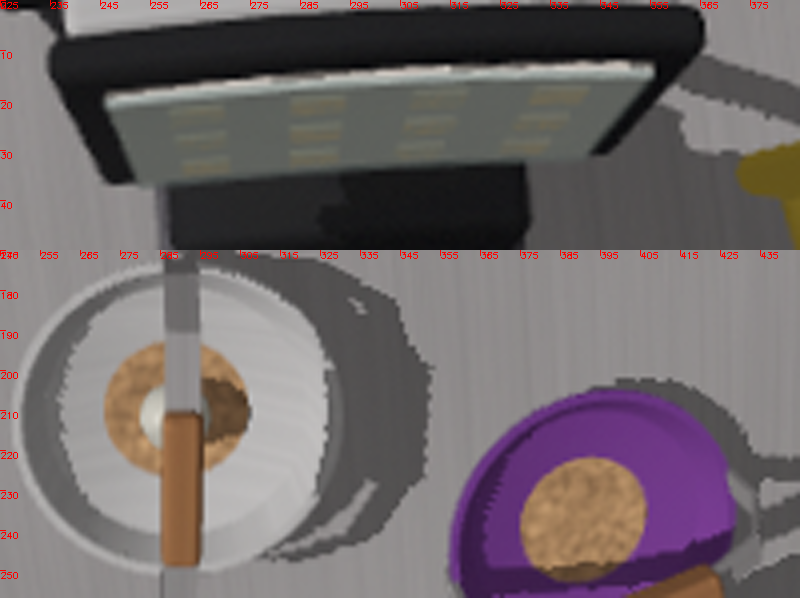

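Wrist pixels: the lens corners are TL (246.4,20), TR (356,13.6), BL (252.4,37) and BR (344.4,30.6). The grip ends are at (290.5,210) and (290.2,249), and the ball is near (285,210) with a small part hidden.

```bash
python3 - <<'E'
from h import *
np.set_printoptions(precision=4,suppress=True)
s=np.load('s1.npy',allow_pickle=True).item()
W=[(246.4,20),(252.4,37),(356,13.6),(344.4,30.6)]
S=[(446.5,153.5),(437.2,180),(452.7,187),(441.5,215)]; D=[(238.75,136.3),(238.75,159.5),(272,136.3),(272,159.5)]
X=[]
for w,z in zip(W,(.228,.142)*2): p=plane(wray(w,s),z); X.append(p); print('wrist lens',p)
for a,b in((0,2),(1,3)): d=X[b]-X[a]; print('len,ang',np.linalg.norm(d),np.degrees(np.arctan2(d[1],d[0])))
Y=[tri(wray(w,s),ray('scene',c),ray('side',d)) for w,c,d in zip(W,S,D)]
for y in Y: print(y)
Y=np.array([y[0] for y in Y]); print('centre',Y.mean(0)); 
d=Y[2]+Y[3]-Y[0]-Y[1]; print(np.degrees(np.arctan2(d[1],d[0])))
g=[plane(wray(u,s),.113) for u in((290.5,210),(290.2,249))]; print('grip',g,(g[0]+g[1])/2,np.linalg.norm(g[0]-g[1]), np.degrees(np.arctan2(*(g[0]-g[1])[1::-1])))
print('grip3',tri(wray((290.4,229.5),s),ray('scene',(322.5,188.5)),ray('side',(245.7,206))))
# rim circle in wrist: extreme left 250, right ~328, top 173.5, bottom 249.5 at z .027
print('rim',[plane(wray(u,s),.027) for u in((250,210),(328.5,212),(289,173.5),(290,250.5))])
E
```

```text
wrist lens [0.4879 0.4055 0.228 ]
wrist lens [0.487 0.405 0.142]
wrist lens [0.6058 0.3998 0.228 ]
wrist lens [0.6094 0.3997 0.142 ]
len,ang 0.11806789437102476 -2.7433679229767534
len,ang 0.12253113677855287 -2.4751000677218298
(array([0.49  , 0.4063, 0.229 ]), [np.float64(2.2992073460808977), np.float64(1.1438348182744045), np.float64(1.833026111623919)])
(array([0.4877, 0.4062, 0.1405]), [np.float64(1.1661504558834175), np.float64(1.335279904212969), np.float64(1.0970272375036592)])
(array([0.6061, 0.4007, 0.2278]), [np.float64(0.7791219478483306), np.float64(2.4327489784503484), np.float64(2.0132304000363863)])
(array([0.6079, 0.3995, 0.1391]), [np.float64(2.2286845685998378), np.float64(0.8116432052925364), np.float64(2.1331824722192922)])
centre [0.5479 0.4032 0.1841]
-2.987332834921005
grip [array([0.5043, 0.1516, 0.113 ]), array([0.4957, 0.0876, 0.113 ])] [0.5    0.1196 0.113 ] 0.06460744785817632 82.29159078067072
grip3 (array([0.5014, 0.118 , 0.1062]), [np.float64(1.3628790557848158), np.float64(1.8648184781460275), np.float64(1.3304099472069248)])
rim [array([0.4315, 0.1335, 0.027 ]), array([0.5706, 0.1103, 0.027 ]), array([0.5092, 0.1897, 0.027 ]), array([0.4922, 0.0447, 0.027 ])]
```

Emit:
move_arm(moves=[[0,-12,-10,0],[0,-30,-40,0],[0,-52,-80,0],[0,-75,-130,0.002],[0,-95,-180,0.004],[0,-106,-220,0.004],[0.5,-106,-243,0.004],[0.5,-106,-250,0.004],[0.5,-106,-250,0.004],[0.5,-106,-250,0.004]])

```text
clock: 3.2
position: [0.5009, 0.1192, 0.2012]
tool_rot: [3.141, -0.001, 1.435]
force: [-1.0, 0.0, 0.1]
grip_width: 0.0855
finger_force: 0.0
```

```bash
python3 - <<'E'
from h import *
np.set_printoptions(precision=4,suppress=True)
s=monitor.observe(); print(s['clock'],np.round(s['position'],4),np.round(s['tool_rot'],4))
np.save('s2.npy',s,allow_pickle=True)
a=grab_frame('wrist'); cv2.imwrite('pics/w2.png',a)
h=cv2.cvtColor(a,cv2.COLOR_BGR2HSV); m=cv2.inRange(h,(4,110,40),(20,255,255))
n,l,st,ce=cv2.connectedComponentsWithStats(m)
for i in range(1,n):
    if st[i,4]>150: print(st[i],ce[i]); r=cv2.minAreaRect(cv2.findNonZero((l==i).astype(np.uint8))); p=cv2.boxPoints(r); print(p.tolist(),[plane(wray(q,s),.114)[:2] for q in p])
E
```

```text
3.2 [0.5009 0.1192 0.2012] [ 3.1405 -0.0007  1.4351]
[ 248  157   63  104 3317] [278.918  202.3178]
[[248.0, 157.0], [310.0, 157.0], [310.0, 260.0], [248.0, 260.0]] [array([0.4858, 0.1673]), array([0.527 , 0.1616]), array([0.5187, 0.0857]), array([0.4731, 0.0919])]
[ 426  210   47   51 1776] [449.3885 235.1959]
[[417.07684326171875, 246.3845977783203], [447.230712890625, 201.15383911132812], [481.6153564453125, 224.07691955566406], [451.46148681640625, 269.30767822265625]] [array([0.6032, 0.0834]), array([0.6287, 0.117 ]), array([0.6635, 0.0928]), array([0.6367, 0.0561])]
[ 465  255   59   42 1202] [494.6464 275.1206]
[[462.4000549316406, 279.800048828125], [518.0000610351562, 252.0000762939453], [527.2000732421875, 270.40008544921875], [471.60003662109375, 298.2000732421875]] [array([0.6494, 0.0429]), array([0.7109, 0.0578]), array([0.7286, 0.0344]), array([0.6629, 0.02  ])]
```

View pics/w2.png

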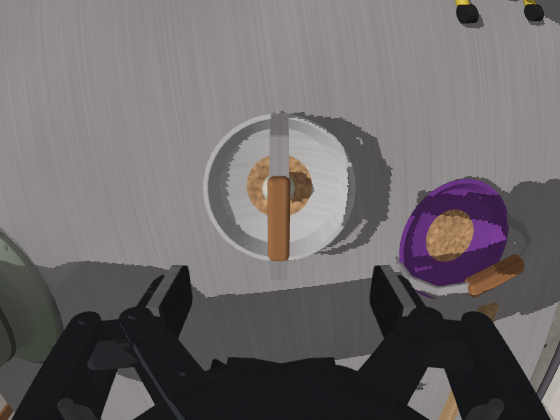

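The wrist view shows the grip centred between the jaws at (279,219), aligned within about 1 mm and 1°. Next is the descent, then a gentle close.

Emit:
move_arm(moves=[[0,0,-8,0],[-0.5,0.5,-22,0],[-0.5,0.5,-40,0],[-0.5,0.5,-58,0],[-0.5,0.5,-74,0],[-0.5,0.5,-86,0],[-0.5,0.5,-94,0],[-0.5,0.5,-99,0],[-0.5,0.5,-100,0],[-0.5,0.5,-100,0]])

```text
clock: 4.5
position: [0.5003, 0.1196, 0.1005]
tool_rot: [3.141, -0.0, 1.435]
force: [-0.1, 0.2, 0.6]
grip_width: 0.0852
finger_force: 0.0
```

Emit:
move_arm(moves=[[0,0,0,0],[0,0,0,0],[0,0,0,0],[0,0,0,0],[0,0,0,0],[0,0,0,0],[0,0,0,0],[0,0,0,0]], gripper=0.3, newtons=30)

```text
clock: 5.5
position: [0.5002, 0.1195, 0.1003]
tool_rot: [-3.142, 0.0, 1.435]
force: [0.6, -0.1, -0.0]
grip_width: 0.0257
finger_force: 0.0
```

Emit:
move_arm(moves=[[0,0,0,0],[0,0,0,0],[0,0,0,0],[0,0,0,0]], gripper=0.22)

```text
clock: 6.0
position: [0.5001, 0.1195, 0.1003]
tool_rot: [-3.142, 0.0, 1.435]
force: [0.2, -1.1, -0.4]
grip_width: 0.0188
finger_force: 0.0
```

```bash
python3 - <<'E'
from h import *
s=monitor.observe(); print(s['clock'],np.round(s['position'],4),np.round(s['tool_rot'],4),s['grip_width'],np.round(s['force'],2))
cv2.imwrite('pics/w3.png',grab_frame('wrist'))
E
```

```text
6.0 [0.5001 0.1195 0.1003] [-3.1415  0.      1.4347] 0.01883004757654151 [ 0.24 -1.11 -0.35]
```

View pics/w3.png

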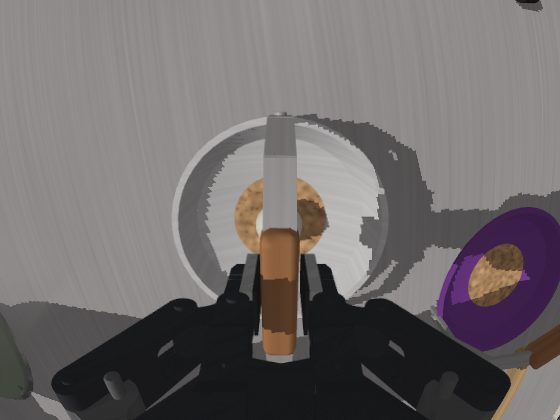

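The bar sits centred between the pads, x 261–301, and the ball is still in the middle. Closing now, and after that a small test lift.

Emit:
move_arm(moves=[[0,0,0,0],[0,0,0,0],[0,0,0,0]], gripper=0.19, newtons=30)

```text
clock: 6.42
position: [0.5001, 0.1196, 0.1003]
tool_rot: [-3.141, 0.0, 1.435]
force: [-1.2, 0.5, 1.0]
grip_width: 0.0164
finger_force: 0.6
```

Emit:
move_arm(moves=[[0,0,0,0],[0,0,0,0],[0,0,0,0],[0,0,0,0]], gripper=0.1, newtons=30)

```text
clock: 6.92
position: [0.5001, 0.1196, 0.1004]
tool_rot: [-3.141, -0.0, 1.435]
force: [-3.7, 0.3, 4.9]
grip_width: 0.0158
finger_force: 30.3
```

Emit:
move_arm(moves=[[0,0,0,0],[0,0,0,0],[0,0,0,0]], gripper=0, newtons=60)

```text
clock: 7.3
position: [0.5001, 0.1196, 0.1004]
tool_rot: [-3.141, -0.0, 1.435]
force: [-3.8, 0.7, 7.8]
grip_width: 0.0149
finger_force: 59.0
```

Emit:
move_arm(moves=[[0,0,0.2,0],[0,0,0.8,0],[0,0,2,0],[0,0,3.5,0],[0,0,5.5,0],[0,0,8,0],[0,0,10.5,0],[0,0,12.5,0],[0,0,14,0],[0,0,14.8,0],[0,0,15,0],[0,0,15,0]])

```text
clock: 8.8
position: [0.5001, 0.1195, 0.1153]
tool_rot: [-3.141, 0.0, 1.435]
force: [-0.9, 0.3, -3.0]
grip_width: 0.0153
finger_force: 58.5
```

```bash
python3 - <<'E'
from h import *
s=monitor.observe(); print(s['clock'],np.round(s['position'],4),np.round(s['tool_rot'],4),s['grip_width'],np.round(s['force'],2),np.round(s['moment'],3))
np.save('s3.npy',s,allow_pickle=True)
w=grab_frame('wrist');a=grab_frame('scene');b=grab_frame('side')
cv2.imwrite('pics/w4.png',w)
r=lambda im,x,y,ww,hh,k: cv2.resize(im[y:y+hh,x:x+ww],None,fx=k,fy=k,interpolation=cv2.INTER_CUBIC)
t=np.hstack([r(a,285,165,80,60,5),r(b,210,180,80,60,5)])
u=cv2.resize(w[90:230,130:430],(643,300)); u=np.hstack([u,np.zeros((300,157,3),np.uint8)])
cv2.imwrite('pics/m4.png',np.vstack([t,u]))
E
```

```text
8.8 [0.5001 0.1195 0.1153] [-3.1415  0.      1.4347] 0.015303823005163494 [-0.89  0.3  -2.97] [-0.005 -0.035 -0.018]
```

View pics/m4.png

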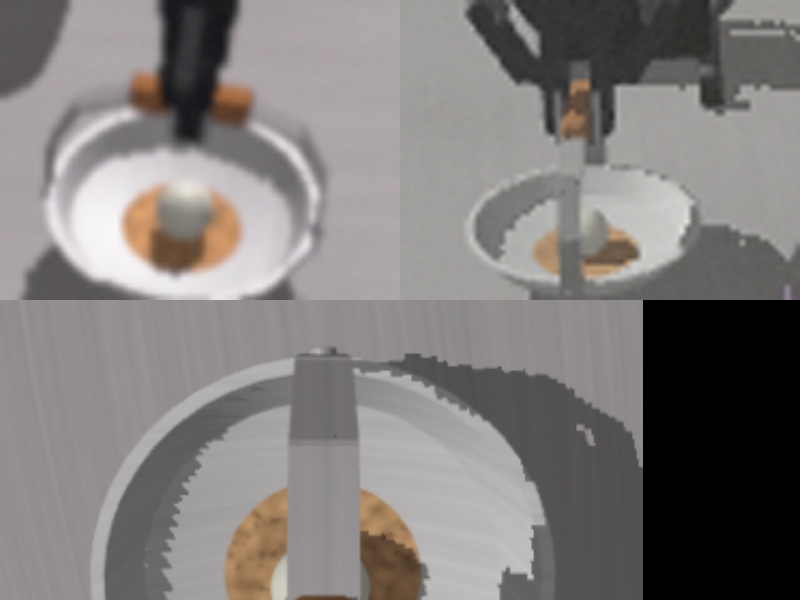

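Lift succeeded: about 3 N of load, dish level, and the ball centred in the cork in both views. Next is one slow smooth lift into the beam, +150 mm up, +34 mm in x and -2.5 mm in y.

Emit:
move_arm(moves=[[0,0,0,0],[0.05,0,0.2,0],[0.2,0,0.8,0],[0.4,0,1.7,0],[0.7,-0.05,3.2,0],[1.2,-0.1,5.3,0],[1.8,-0.15,8.1,0],[2.6,-0.2,11.5,0],[3.5,-0.25,15.5,0],[4.6,-0.3,20.2,0],[5.8,-0.4,25.6,0],[7.1,-0.5,31.5,0]])

```text
clock: 10.45
position: [0.5074, 0.119, 0.1472]
tool_rot: [3.142, -0.0, 1.435]
force: [-0.6, -0.0, -2.5]
grip_width: 0.015
finger_force: 58.5
```

Emit:
move_arm(moves=[[1.5,-0.1,6.4,0],[3.0,-0.2,13.3,0],[4.7,-0.35,20.5,0],[6.4,-0.5,28,0],[8.1,-0.6,35.7,0],[9.9,-0.75,43.5,0],[11.7,-0.9,51.3,0],[13.4,-1.0,59,0],[15.1,-1.15,66.5,0],[16.7,-1.25,73.7,0],[18.3,-1.4,80.6,0],[19.8,-1.5,87,0]])

```text
clock: 11.95
position: [0.5272, 0.1175, 0.2342]
tool_rot: [-3.142, -0.0, 1.435]
force: [-0.9, -0.6, -2.9]
grip_width: 0.0151
finger_force: 58.5
```

Emit:
move_arm(moves=[[1.3,-0.1,5.9,0],[2.5,-0.2,11.3,0],[3.6,-0.25,16,0],[4.5,-0.3,20,0],[5.3,-0.35,23.4,0],[5.9,-0.4,26.2,0],[6.4,-0.45,28.3,0],[6.7,-0.5,29.8,0],[6.9,-0.5,30.7,0],[7.05,-0.5,31.3,0],[7.1,-0.5,31.5,0],[7.1,-0.5,31.5,0]])

```text
clock: 13.45
position: [0.5341, 0.1171, 0.2653]
tool_rot: [-3.141, 0.0, 1.435]
force: [-1.3, 0.7, -2.5]
grip_width: 0.0149
finger_force: 58.5
```

```bash
cat > chk.py <<'E'
from h import *
import sys
np.set_printoptions(precision=4,suppress=True)
s=monitor.observe(); print(s['clock'],s['position'],s['tool_rot'],s['grip_width'],s['force'],s['qpos'])
k=sys.argv[1]
for n in('wrist','scene','side'):
    cv2.imwrite(f'pics/{k}_{n}.png',grab_frame(n))
a=cv2.imread(f'pics/{k}_scene.png'); p=s['position']; b=p-[0,0,.0804]; u=proj('scene',b); print('pred ball scene',u,'side',proj('side',b),'well',proj('scene',b-[0,0,.016]))
h=cv2.cvtColor(a,cv2.COLOR_BGR2HSV)
m=cv2.inRange(h,(4,80,40),(22,255,255)); x,y=np.int32(u); W=np.zeros_like(m); W[y-8:y+25,x-25:x+25]=255
q=cv2.findNonZero(m&W); print('cork bbox',cv2.boundingRect(q))
c=cv2.cvtColor(a,cv2.COLOR_BGR2GRAY)
g=cv2.resize(a[y-30:y+30,x-40:x+40],None,fx=5,fy=5,interpolation=cv2.INTER_CUBIC)
bb=cv2.imread(f'pics/{k}_side.png'); x2,y2=np.int32(proj('side',b))
g2=cv2.resize(bb[y2-30:y2+30,x2-40:x2+40],None,fx=5,fy=5,interpolation=cv2.INTER_CUBIC)
cv2.imwrite(f'pics/{k}_m.png',np.vstack([np.hstack([g,g2]),cv2.resize(cv2.imread(f'pics/{k}_wrist.png')[60:270,140:420],(400,300)).repeat(2,1)[:,:800]]))
# ball: bright, unsaturated blob inside cork box
m2=cv2.inRange(h,(0,0,150),(180,45,255)); bx=cv2.boundingRect(q); W[:]=0; W[bx[1]-8:bx[1]+bx[3],bx[0]+2:bx[0]+bx[2]-2]=255
print('ball row spans',[(r,np.flatnonzero(m2[r]&W[r])[[0,-1]].tolist()) for r in range(bx[1]-2,bx[1]+12) if (m2[r]&W[r]).any()])
E
python3 chk.py A
```

```text
13.45 [0.5341 0.1171 0.2653] [-3.1415  0.      1.4348] 0.01494818169226 [-1.3374  0.6621 -2.5071] [-0.6451  0.4033  0.4335  1.8021 -0.1999  0.9795 -0.2662]
pred ball scene [323.8529 174.3918] side [255.4259 183.2553] well [323.4883 179.1286]
cork bbox (310, 172, 26, 16)
ball row spans [(170, [312, 333]), (171, [312, 333]), (172, [312, 333]), (173, [312, 333]), (174, [323, 329])]
```

Lifted on target and level, with the ball and cork where predicted. Now the slow quarter turn, +1.659 rad, about the ball's own axis.

Emit:
move_arm(moves=[[0,0,0,0.0003],[0,0,0,0.0024],[0,0,0,0.0076],[0,0,0,0.0171],[0,0,0,0.0318],[0,0,0,0.052],[0,0,0,0.078],[0,0,0,0.1096],[0,0,0,0.1463],[0,0,0,0.1874],[0,0,0,0.2316],[0,0,0,0.2775]])

```text
clock: 15.1
position: [0.5342, 0.117, 0.2653]
tool_rot: [3.142, -0.0, 1.715]
force: [0.2, 0.4, -3.0]
grip_width: 0.015
finger_force: 58.5
```

Emit:
move_arm(moves=[[0,0,0,0.046],[0,0,0,0.092],[0,0,0,0.138],[0,0,0,0.184],[0,0,0,0.23],[0,0,0,0.276],[0,0,0,0.322],[0,0,0,0.368],[0,0,0,0.414],[0,0,0,0.46],[0,0,0,0.506],[0,0,0,0.552]])

```text
clock: 16.6
position: [0.5341, 0.117, 0.2653]
tool_rot: [-3.141, 0.0, 2.267]
force: [0.3, -0.7, -2.9]
grip_width: 0.0154
finger_force: 58.5
```

Emit:
move_arm(moves=[[0,0,0,0.046],[0,0,0,0.092],[0,0,0,0.138],[0,0,0,0.184],[0,0,0,0.23],[0,0,0,0.276],[0,0,0,0.322],[0,0,0,0.368],[0,0,0,0.414],[0,0,0,0.46],[0,0,0,0.506],[0,0,0,0.552]])

```text
clock: 18.1
position: [0.5342, 0.117, 0.2653]
tool_rot: [-3.141, -0.0, 2.819]
force: [-0.1, 0.1, -3.3]
grip_width: 0.0149
finger_force: 58.5
```

Emit:
move_arm(moves=[[0,0,0,0.0459],[0,0,0,0.0901],[0,0,0,0.1312],[0,0,0,0.1679],[0,0,0,0.1995],[0,0,0,0.2255],[0,0,0,0.2457],[0,0,0,0.2604],[0,0,0,0.2699],[0,0,0,0.2751],[0,0,0,0.2772],[0,0,0,0.2775]])

```text
clock: 19.6
position: [0.5342, 0.1171, 0.2653]
tool_rot: [3.142, 0.0, 3.094]
force: [0.3, 0.8, -4.1]
grip_width: 0.0156
finger_force: 58.5
```

Emit:
move_arm(moves=[[0,0,0,0],[0,0,0,0],[0,0,0,0],[0,0,0,0],[0,0,0,0],[0,0,0,0],[0,0,0,0],[0,0,0,0]])

```text
clock: 20.6
position: [0.5342, 0.117, 0.2653]
tool_rot: [-3.142, -0.0, 3.094]
force: [-0.6, 1.4, -4.1]
grip_width: 0.0149
finger_force: 58.5
```

```bash
python3 chk.py B
```

```text
20.6 [0.5342 0.117  0.2653] [-3.1416 -0.      3.0937] 0.014933324080493169 [-0.6434  1.4302 -4.1088] [-0.365   0.3754  0.0541  1.7879 -0.0239  0.9789  1.2216]
pred ball scene [323.8391 174.3942] side [255.4361 183.2545] well [323.4746 179.1311]
cork bbox (311, 173, 26, 16)
ball row spans [(171, [313, 334]), (172, [313, 334]), (173, [313, 334]), (174, [327, 334]), (175, [328, 329])]
```

View pics/B_m.png

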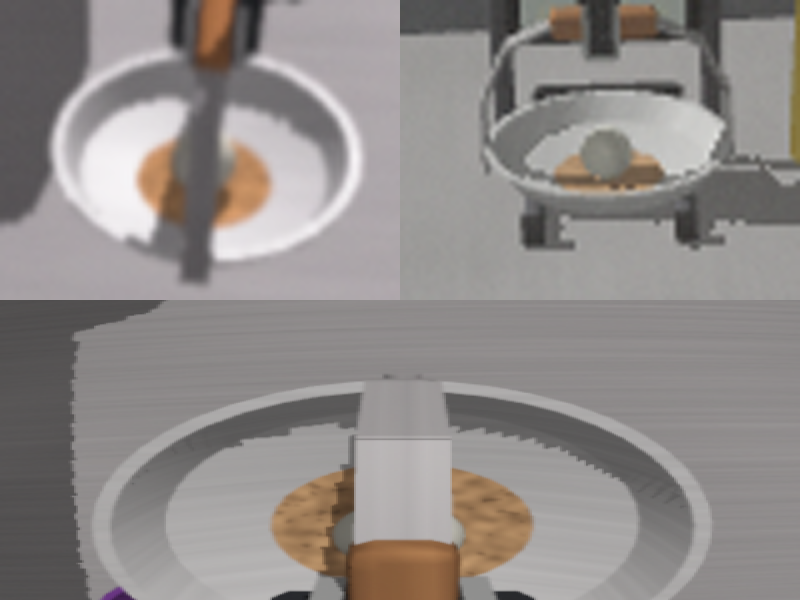

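The final view shows the ball centred in the cork, at (606,155) in the side crop. The bow stands square across the beam and the dish is level, the slight slant being the camera's own roll.

```bash
python3 -c "
from workcell import bot; print(bot.job_done())"
```

```text
the job is handed in; nothing more can be done
None
```

I've handed the job in. The arm is holding the dish level and still, with the ball centred in front of the lens at lens height, about 286 mm off as before. The bow is turned square across the beam. It took about 21 s of the 42 s allowed.

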